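# Load a concrete test slab into the gauge jig

### The job

First take the blue oil jar out of the jig's pocket and stand it upright on the bench midway between the stack of yellow discs and the black steel mould, in line with them. Then push the concrete slab along the jig's deck, never lifting it off, cut corners leading, until it drops into the pocket and lies flat and square on the pocket floor. Leave everything else on the bench where it is.

Things in the scene. Friction and masses are not known exactly. Their poses are not given: they have to be found in the camera images.
- slab: Grey concrete test slab, 110 (x) x 90 (y) x 22 (z) mm, 0.5 kg, lying on the jig's deck; too wide to grasp. Both corners of its leading (+x) end are cut at 45 degrees by 18 mm, leaving that end 54 mm wide; a red mark on top lies 25 mm from the centre towards it. Origin: centre of the underside of the 110 x 90 outline; x towards the cut corners, z up.
- jig: Fixed metal loading jig, 352 (x) x 240 (y) mm, a pocket near its +x end. Origin: on the bench (z=0) under the pocket's centre; x points from the deck along the lane into the pocket, z up. Bare metal deck: top at z=24 mm, x=-275 to -57 mm, y=-120 to 120 mm. Blue walls up to z=34 mm round the pocket: cheeks 15 mm thick along y=+-47 mm, end stop x=57 to 77 mm.
- pocket (a point): Centre of the pocket's floor, 14 mm above the bench, 10 mm below the deck; axes as the jig's. The pocket is 114 mm (x=-57 to 57) by 94 mm (y=-47 to 47), its two +x corners filled at 45 degrees (lines x+|y|=86 mm) to match the slab; the lane side is open at deck level.
- lip (a point): Middle of the deck's edge where it drops into the pocket, at deck height; axes as the jig's. Blue lead-in flares, 10 mm high and 12 mm thick, run from here's y=+-47 mm out to x=-48, y=+-64 mm.
- post_top (a point): Top of the jig's gauge post, a 12 mm rod 134 mm above the bench beside the pocket (at jig x=0, y=-100 mm; foot 32 mm wide, white 40 mm dial near the top reaching to jig y=-123 mm). An obstacle.
- oil: Blue plastic mould-oil jar with a black lid and paper label, 52 mm in diameter, 100 mm tall, about 0.22 kg; at the start it stands in the jig's pocket. Origin: centre of its underside, z up.
- discs: Stack of five yellow plastic discs acting as one piece, 80 mm in diameter, 50 mm tall. Origin: centre of the underside; its x axis points roughly (within 4 degrees) to the black mould, whose centre is about 175 mm (165 to 185) away.
- mould: Open-topped black steel cube mould, 90 x 90 x 100 mm. Origin: centre of the underside.
- tray: Fixed red plastic tray 220 (x) x 200 (y) x 45 mm holding two glass beakers; leave alone. Origin: centre of the underside.
- beaker_a: Glass beaker, 72 mm in diameter, 95 mm tall, in the red tray; leave alone. Origin: centre of the underside.
- beaker_b: Glass beaker, 72 mm in diameter, 95 mm tall, in the red tray; leave alone. Origin: centre of the underside.
- spray: Spray can, 60 mm in diameter, 180 mm tall, beyond the jig; leave alone. Origin: centre of the underside.
- amber: Amber glass bottle with a black cap, 64 mm in diameter, 140 mm tall; leave alone. Origin: centre of the underside.
There are look-alikes about, which are no part of the job. There is more than one size of the slab; the one meant has the size given above. Leave any pink look-alike of the oil alone.

How it is judged (in metres and radians):
On the way:
1. the oil jar stands released and upright midway between discs and mould, the slab not yet in the pocket (x of oil in the frame of discs between 0.0675 and 0.1075 m and y of oil in the frame of discs between -0.025 and 0.025 m and height (world z) of oil below 0.004 m and angle between oil's own z axis and vertical below 0.06 rad and linear speed of oil below 0.02 m/s and contact force between the fingers and oil below 0.2 N and x of slab in the frame of jig below -0.1 m), for 0.2 s.
At the end, for the whole second after the job is handed in: The jar stands upright, released, at rest on the bench, within 15 mm of midway between discs and mould and 20 mm of their line; the slab rests in the pocket, centred within 5 mm, underside within 2 mm of its floor, level within 0.025 rad, square within 0.06 rad (x of oil in the frame of discs between 0.0675 and 0.1075 m and y of oil in the frame of discs between -0.025 and 0.025 m and height (world z) of oil below 0.004 m and angle between oil's own z axis and vertical below 0.06 rad and linear speed of oil below 0.02 m/s and contact force between the fingers and oil below 0.2 N and x of slab in the frame of jig between -0.005 and 0.005 m and y of slab in the frame of jig between -0.005 and 0.005 m and z of slab in the frame of jig between 0.012 and 0.016 m and angle between slab's own z axis and vertical below 0.025 rad and angle between the x axis of slab and the x axis of jig, either way round below 0.06 rad and linear speed of slab below 0.01 m/s); the robot touches nothing.
It fails at once if the discs or the mould are shifted by more than 20 mm (distance of any of discs, mould from where it was at the start of the episode above 0.02 m).
It fails at once if a beaker, the spray can or the amber bottle is shifted by more than 20 mm (distance of any of beaker_a, beaker_b, spray, amber from where it was at the start of the episode above 0.02 m).
It fails at once if the slab is lifted more than 20 mm off the deck (z of slab in the frame of jig above 0.044 m).
It fails at once if the oil jar is tipped over (angle between oil's own z axis and vertical above 0.6 rad).
It also fails if it takes over 72 s, if anything falls off the work surface, if the arm or the gripper's body presses on something with over 40 N, if the wrist force passes 120 N, or if a joint passes its speed limit or range.

### The arm

A 6-joint arm with a two-finger parallel gripper is mounted at the origin on the work surface. World frame = base frame: x ahead of the robot, y to its left, z up, the work surface at z = 0. Lengths are in mm, angles in degrees, forces in N, time in s.
With the tool pointing down it reaches from about 350 to 850 mm from the base axis. Payload 8.1 kg.
Tool frame: the origin (TCP) lies midway between the tips of the shut fingers; the grasp point (between the pads) lies 19 mm behind it; x points along the fingers, y is the direction in which the jaws open and shut, and the axes are right-handed (so a half turn about x gives the same grasp; the last joint's range is limited). The gripper opens to 85 mm and grips with 20 to 120 N. Pads are 22 mm wide; open, the fingers measure 114 mm over their backs; the gripper's body (76 mm by 85 mm) begins 54 mm behind the grasp point. The pads swing forward as they close: fully open they stand 13 mm farther back than shut.
Start: joints at [-76.169, 7.471, 85.268, -0, 87.261, -4.893], TCP at [192.629, -568.242, 231.292] pointing down, gripper open.
Joint ranges: [-169.43, 169.43], [-51.17, 129.36], [1.28, 143.12], [-76.62, 256.62], [0, 156.53], [-152.29, 152.29]. Speed limits (degrees/s): [136.94, 136.94, 159.86, 180, 180, 180].

### API

Orientations are given as [roll, pitch, yaw] about the fixed x, y, z axes, in that order (R = Rz(yaw) Ry(pitch) Rx(roll)).
In Python, from bench import r gives the robot as it stands.
- The arm moves only by the tool move_arm, never from a script. Its argument "deltas" is a list of rows, each a list of 2 entries, a list of its own where there are three numbers: the shift along the tool's x, y, z in mm, then the turn about the tool's x in degrees. A call has 1 to 12 rows; each row is the pose to reach, as a shift and turn from the pose measured when the call began, along the tool's axes at that moment; what a row does not reach only later rows make up. A row lasts 1/8 s, in which the tool goes at most 62.5 mm and 10.7 degrees, less where a joint would pass 70% of its speed; a pose out of reach is approached as far as the arm can. A call with a gripper value outside its range is refused whole. "jaw" is the opening, from -1 (shut) to 1 (fully open), set as the call begins (left out, the last holds). The fingers move at their own pace and stop on an object; "squeeze" is the grip in N (left out, the last holds). Time passes only in rows, so rows that repeat a pose let the fingers close. It gives the time, the measured TCP pose, the force and the opening at its end, in the units of the state.
- r.sense(): the state, without advancing time (a new reading comes with each control period).
- r.snapshot(name): name is "scene" or "top" or "wrist"; returns (picture, depth): 400x640x3 uint8, red, green, blue; 400x640 float32, mm along the optical axis (not along the pixel's ray), 0 where there is no reading.
- r.get_calibration(name): a dict with "fovy" (degrees; the focal length in pixels is half the picture's height over the tangent of half this angle, whatever the lens; pixels are square), "cx", "cy" (the principal point, pixels), "position" and "attitude" of the camera in the world; the wrist camera has in their place "tool_from_camera" (4x4, takes a point from camera to tool coordinates, whose origin is the TCP and whose axes are the tool frame's). Camera axes: x right, y down, z forward; pixel columns grow to the right and rows downward; lengths in mm; the calibration is good to about 2 mm. The wrist camera is an equidistant fisheye: a pixel r from the principal point sees the ray r / f radians off the axis. A picture is of the moment at which its call begins: read the wrist's pose just before it. get_calibration takes no time and is no camera call.
- r.hand_in(): hands the job in, once; it reports no verdict.
The state is a dict: "time": time; "joint_pos": joint angles; "qd": joint speeds; "joint_efforts": joint torques, N m; "tool_pos": TCP position; "tcp_rot": TCP orientation; "ft_force": force on the tool from outside, world axes, zero at the start; "wrist_torque": the same for the moment, N m; "finger_gap": finger opening in mm.
Only numpy, scipy, OpenCV 4.12 (cv2) and the standard library are available. Lean on these libraries where they do the work, as an engineer would, in place of code of your own. Each camera call takes 0.05 s, during which the arm holds its last target. There are 200 camera calls.

## Working session

There is one attempt and no reset: what is moved stays moved. The work goes in short steps, Python scripts to look and compute and a tool call to move; the robot and the scene stay as the last step left them, time stands still between calls to the robot, and variables do not carry over. Pictures are saved under pics/ and viewed, about 8 in all and at most 12, crops included, and the job is handed in when it is done.

Besides the shell and the picture viewer there is one more tool, called after ">>>" by a JSON object that holds its "op" and its "data". move_arm: Moves the arm, as the interface text tells. Its arguments: {"type":"object","properties":{"deltas":{"type":"array","items":{"type":"array"}},"jaw":{"type":"number"},"squeeze":{"type":"number"}},"required":["deltas"]}

```bash
ls; mkdir -p pics
cat > h.py <<'E'
import numpy as np, cv2
from scipy.spatial.transform import Rotation as R
from bench import r
def shot(n):
    p,d=r.snapshot(n); np.savez(f'{n}.npz',p=p,d=d); return p,d
def load(n):
    z=np.load(f'{n}.npz'); return z['p'],z['d']
def cam(n):
    c=r.get_calibration(n); f=200/np.tan(np.radians(c['fovy'])/2); return c,f
def save(p,name,crop=None,scale=1):
    if crop: x0,y0,x1,y1=crop; p=p[y0:y1,x0:x1]
    cv2.imwrite(f'pics/{name}.png',cv2.resize(p[:,:,::-1],None,fx=scale,fy=scale,interpolation=cv2.INTER_CUBIC))
E
python3 - <<'E'
from h import *
for n in('scene','top'):
    p,d=shot(n); save(p,n+'0',scale=1.25); print(n,r.get_calibration(n))
print(r.get_calibration('wrist')); print(r.sense())
E
```

```text
pics
scene {'fovy': 53.53042887009774, 'cx': 317.4533942284731, 'cy': 198.48485005577913, 'position': array([1154.53238111,  759.73283666,  906.53243864]), 'attitude': array([-128.24246166,    1.09492135,  143.63983654])}
top {'fovy': 55.46439445878431, 'cx': 327.26932865705834, 'cy': 194.1907762212603, 'position': array([ 468.9518961 ,  -39.27059396, 1194.73638542]), 'attitude': array([-174.21718221,   -0.63914934,  -89.87659093])}
{'fovy': 65.70646984690485, 'cx': 319.93031893986404, 'cy': 195.6278055770238, 'tool_from_camera': array([[-1.14309834e-03, -2.98212594e-01,  9.54498791e-01,
        -1.42702263e+02],
       [ 9.99999336e-01, -4.78776353e-04,  1.04800599e-03,
        -1.31193098e+00],
       [ 1.44462866e-04,  9.54499355e-01,  2.98212944e-01,
        -7.64181469e+01],
       [ 0.00000000e+00,  0.00000000e+00,  0.00000000e+00,
         1.00000000e+00]])}
{'time': 0.1, 'joint_pos': array([-7.61677880e+01,  7.51228413e+00,  8.53234042e+01,  1.55167366e-05,
        8.72626111e+01, -4.89336835e+00]), 'qd': array([ 0.09138903, -0.09103734, -0.17013493, -0.01061951, -0.00026426,
       -0.09688039]), 'joint_efforts': array([ 1.70384021e-03, -5.70952427e+01, -5.01937795e+01, -1.74616898e-04,
        8.09466757e-03, -6.30303916e-06]), 'tool_pos': array([ 192.5185458 , -567.74199506,  230.33017873]), 'tcp_rot': array([-94.90240152,  89.90170055, 103.82317805]), 'ft_force': array([-0.18504314,  0.46848175,  0.43280588]), 'wrist_torque': array([ 0.05850307, -0.00112325,  0.02321368]), 'finger_gap': 85.20325025741934}
```

View pics/top0.png

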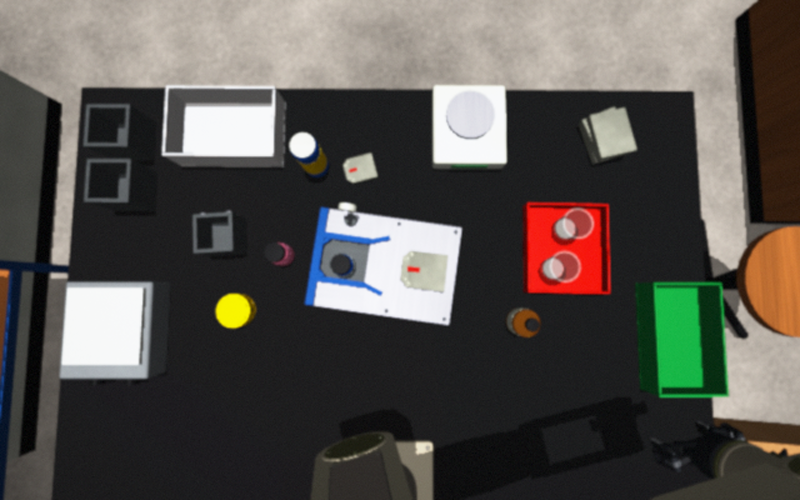

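View pics/scene0.png

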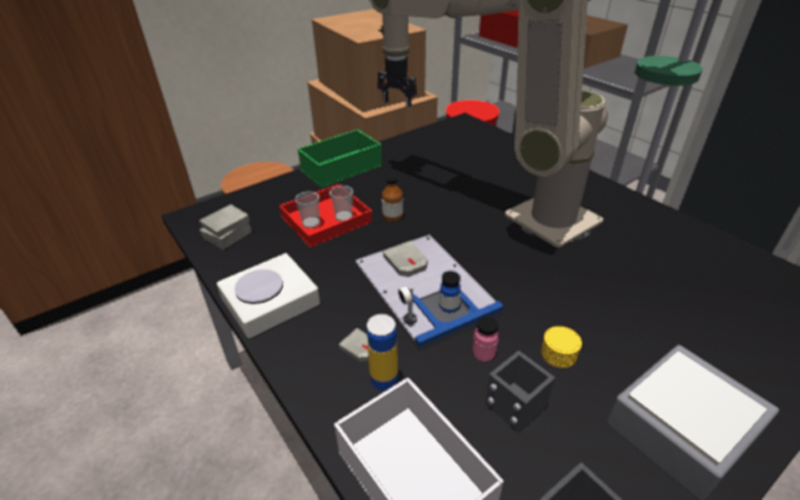

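Top view (1.25× pixels): candidates for the jar are the blue/black-lidded one in the pocket (342,263) and the pink look-alike (280,253). For the slab they are the one on the deck (425,270), the small one on the bench (360,168), and the stack (607,135). I choose (342,263) and (425,270). The discs are at (235,310), the mould at (213,232), and the gauge post at (348,212).

```bash
cat >> h.py <<'E'
def rot(c): return R.from_euler('xyz',c['attitude'],degrees=True).as_matrix()
def cloud(n,d):
    c,f=cam(n); v,u=np.mgrid[0:400,0:640]
    P=np.dstack([(u-c['cx'])/f*d,(v-c['cy'])/f*d,d])
    return P@rot(c).T+c['position']
def onplane(n,uv,z):
    c,f=cam(n); uv=np.atleast_2d(uv).astype(float)
    D=np.c_[(uv[:,0]-c['cx'])/f,(uv[:,1]-c['cy'])/f,np.ones(len(uv))]@rot(c).T
    return c['position']+D*((z-c['position'][2])/D[:,2])[:,None]
def blob(m,u,v):  # component nearest to seed
    k,l,s,c=cv2.connectedComponentsWithStats(m.astype(np.uint8)); i=1+np.argmin([np.hypot(*(x-(u,v)))+(0 if s[j+1][4]>60 else 999) for j,x in enumerate(c[1:])]); return l==i
E
python3 - <<'E'
from h import *
p,d=load('top'); X=cloud('top',d); Z=X[...,2]; hsv=cv2.cvtColor(p,cv2.COLOR_RGB2HSV); H,S,V=[hsv[...,i] for i in range(3)]
def rep(name,m,z):
    cs=max(cv2.findContours(m.astype(np.uint8),0,2)[0],key=cv2.contourArea)
    w=onplane('top',cs[:,0],z)[:,:2].astype(np.float32)
    print(name,'area',m.sum(),'Zmed',np.median(Z[m]).round(1),'minAreaRect',cv2.minAreaRect(w),'circ',cv2.minEnclosingCircle(w))
    return w
# yellow discs top
y=blob((H>20)&(H<35)&(S>150)&(V>120),188,248); rep('discs all',y,50); rep('discs top',y&(Z>42),50)
def box(u0,v0,u1,v1):
    b=np.zeros((400,640),bool); b[v0:v1,u0:u1]=1; return b
mb=box(145,160,195,210)&(Z>88)&(Z<112); rep('mould',blob(mb,170,186),100)
j=box(255,195,295,228); rep('lid',blob(j&(Z>100),273,211),114)
s=box(310,192,372,240)&(Z>36)&(Z<60); w=rep('slab',blob(s,340,216),46)
print('slab approx',cv2.approxPolyDP(w.reshape(-1,1,2),8,True)[:,0].round(1).tolist())
dk=box(240,160,375,265)&(Z>14)&(Z<60); w=rep('jig',blob(dk,305,212),24)
print(cv2.approxPolyDP(cv2.convexHull(w.reshape(-1,1,2)),12,True)[:,0].round(1).tolist())
red=box(315,200,350,230)&((H<8)|(H>172))&(S>120); w=rep('red',red,46)
rep('pink',blob(box(205,185,245,220)&(Z>85),224,203),100)
for q in [(300,240),(350,185),(320,250)]: print('deckZ',Z[q[1]-3:q[1]+4,q[0]-3:q[0]+4].mean())
save(p,'crop0',(150,150,380,270),3.4)
E
```

```text
discs all area 637 Zmed 50.0 minAreaRect ((421.58819580078125, 367.3671875), (79.44190216064453, 83.13768768310547), 0.11966034024953842) circ ((422.5021667480469, 367.0122375488281), 42.061710357666016)
discs top area 583 Zmed 50.2 minAreaRect ((420.113525390625, 365.8860168457031), (76.47280883789062, 80.18167114257812), 0.11791373044252396) circ ((420.6883850097656, 365.9728088378906), 40.598812103271484)
mould area 435 Zmed 99.6 minAreaRect ((602.0205688476562, 400.2229919433594), (91.408447265625, 95.20635986328125), 3.87178111076355) circ ((602.2535400390625, 401.35443115234375), 63.710601806640625)
lid area 215 Zmed 114.4 minAreaRect ((528.5869750976562, 105.6239242553711), (42.593727111816406, 45.44068908691406), 0.1716245710849762) circ ((529.1514282226562, 104.93632507324219), 23.451555252075195)
slab area 1051 Zmed 46.3 minAreaRect ((518.19482421875, -86.73367309570312), (109.7318344116211, 90.112060546875), 83.32605743408203) circ ((517.259033203125, -92.4183349609375), 65.18378448486328)
slab approx [[549.4000244140625, -36.0], [498.0, -30.100000381469727], [480.10000610
[... 242 characters left out ...]
922), 81.99954986572266) circ ((531.0076904296875, 11.482073783874512), 211.68618774414062)
[[675.0, 166.6999969482422], [437.29998779296875, 201.3000030517578], [389.6000061035156, -146.0], [626.0, -175.39999389648438]]
red area 39 Zmed 46.5 minAreaRect ((522.2059936523438, -61.7225227355957), (12.069643020629883, 27.18073272705078), 0.006083461456000805) circ ((522.2156372070312, -61.729713439941406), 13.922014236450195)
pink area 217 Zmed 100.3 minAreaRect ((557.7281494140625, 260.1923828125), (43.308834075927734, 46.19992446899414), 0.18826442956924438) circ ((557.139404296875, 259.2687683105469), 24.147478103637695)
deckZ 47.89574085381474
deckZ 24.57024484523592
deckZ 48.45660591514576
```

View pics/crop0.png

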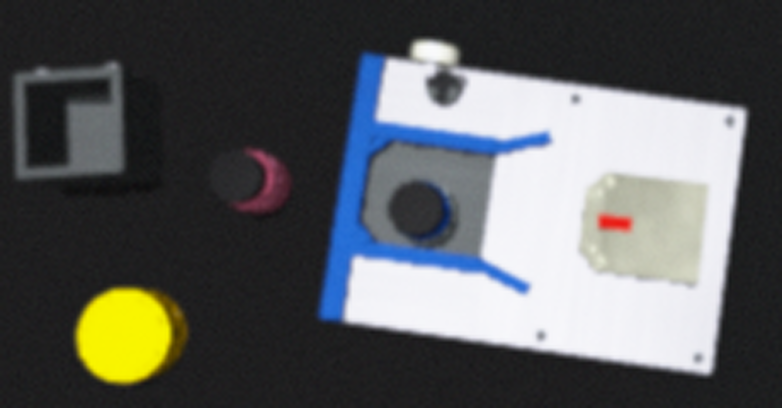

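The crop shows the jar upright in the pocket and the slab's cut corners facing the pocket, which settles both choices. Next I compute the first moves.

```bash
cat >> h.py <<'E'
JO=np.array([545.3,107.0]); JA=82.0
def jig(x,y): a=np.radians(JA); return JO+np.array([np.cos(a)*x-np.sin(a)*y,np.sin(a)*x+np.cos(a)*y])
def injig(p): a=np.radians(JA); q=np.asarray(p)[:2]-JO; return np.array([np.cos(a)*q[0]+np.sin(a)*q[1],-np.sin(a)*q[0]+np.cos(a)*q[1]]).round(1)
def delta(pos,ydir=None):
    s=r.sense(); T=R.from_euler('xyz',s['tcp_rot'],degrees=True).as_matrix()
    print('t',round(s['time'],2),'pos',s['tool_pos'].round(1),'toolx',T[:,0].round(3),'y yaw',np.degrees(np.arctan2(T[1,1],T[0,1])).round(1),'gap',s['finger_gap'].round(1),'j6',s['joint_pos'][5].round(1),'F',s['ft_force'].round(1))
    out=(T.T@(np.array(pos)-s['tool_pos'])).round(1)
    turn=None
    if ydir is not None:
        turn=(np.degrees(np.arctan2(T[1,1],T[0,1]))-ydir+90)%180-90  # tool x down: +turn lowers yaw
    print('shift',out.tolist(),'turn',turn)
E
python3 - <<'E'
from h import *
delta([529,105.2,230],101)
s=r.sense(); print(R.from_euler('xyz',s['tcp_rot'],degrees=True).as_matrix().round(3))
E
```

```text
Traceback (most recent call last):
  File "h.py", line 29, in delta
    print('t',round(s['time'],2),'pos',s['tool_pos'].round(1),'toolx',T[:,0].round(3),'y yaw',np.degrees(np.arctan2(T[1,1],T[0,1])).round(1),'gap',s['finger_gap'].round(1),'j6',s['joint_pos'][5].round(1),'F',s['ft_force'].round(1))
                                                                                                                                                   ^^^^^^^^^^^^^^^^^^^^^
AttributeError: 'float' object has no attribute 'round'
```

```bash
sed -i "s/s\['finger_gap'\].round(1)/round(s['finger_gap'],1)/" h.py
python3 - <<'E'
from h import *
delta([529,105.2,230],101)
s=r.sense(); print(R.from_euler('xyz',s['tcp_rot'],degrees=True).as_matrix().round(3))
E
```

```text
t 0.1 pos [ 192.5 -567.7  230.3] toolx [-0.     0.002 -1.   ] y yaw -71.3 gap 85.2 j6 -4.9 F [-0.2  0.5  0.4]
shift [1.3, -529.3, -534.7] turn 7.725586746802236
[[-0.     0.321 -0.947]
 [ 0.002 -0.947 -0.321]
 [-1.    -0.002 -0.   ]]
```

>>> {"op": "move_arm", "data": {"deltas": [[[0, -20, -20], 1], [[0, -60, -60], 2], [[0, -103, -104], 3], [[0, -147, -148], 4], [[0, -190, -192], 5], [[0, -234, -236], 6], [[0, -278, -280], 7], [[0, -322, -324], 7.7], [[0, -366, -368], 7.7], [[0, -410, -412], 7.7], [[0, -450, -453], 7.7], [[0, -475, -480], 7.7]], "jaw": 1}}

```text
time: 1.6
tool_pos: [495.0, 38.8, 230.8]
tcp_rot: [-75.0, 89.9, 116.1]
ft_force: [0.7, 0.4, 0.7]
finger_gap: 85.3
```

Run:
```python
from h import *
delta([529,105.2,57],101)
```

```text
t 1.6 pos [495.   38.8 230.8] toolx [-0.001  0.002 -1.   ] y yaw -78.9 gap 85.3 j6 77.3 F [0.7 0.4 0.7]
shift [173.9, -58.2, -46.3] turn 0.144021342188978
```

>>> {"op": "move_arm", "data": {"deltas": [[[10, -15, -12], 0], [[30, -35, -28], 0], [[55, -52, -41], 0], [[70, -58, -46], 0], [[75, -58, -46], 0], [[75, -58, -46], 0]]}}

```text
time: 2.35
tool_pos: [528.7, 104.1, 156.0]
tcp_rot: [-64.8, 89.9, 126.3]
ft_force: [0.2, 0.1, 0.8]
finger_gap: 85.1
```

Run:
```python
from h import *
delta([529,105.2,57],101)
p,d=shot('wrist'); save(p,'w1',scale=1)
```

```text
t 2.35 pos [528.7 104.1 156. ] toolx [-0.001  0.002 -1.   ] y yaw -78.9 gap 85.1 j6 84.5 F [0.2 0.1 0.8]
shift [99.0, -0.8, -0.6] turn 0.11784454432395819
```

View pics/w1.png

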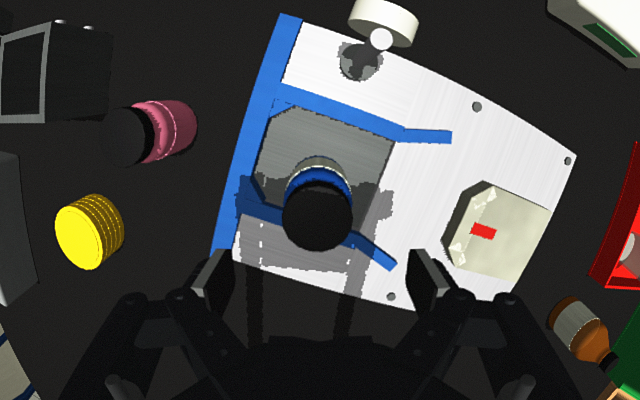

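The wrist view shows the lid at (317,215), between fingers at about (215,275) and (430,275). I check that position numerically by casting a ray.

```bash
cat >> h.py <<'E'
def wrist_on(uv,z,s):
    c,f=cam('wrist'); M=c['tool_from_camera']; T=R.from_euler('xyz',s['tcp_rot'],degrees=True).as_matrix()
    q=(np.atleast_2d(uv)-[c['cx'],c['cy']]).astype(float); rr=np.hypot(*q.T)+1e-9; th=rr/f
    D=np.c_[q/rr[:,None]*np.sin(th)[:,None],np.cos(th)]@M[:3,:3].T@T.T
    o=T@M[:3,3]+s['tool_pos']; return o+D*((z-o[2])/D[:,2])[:,None]
E
python3 - <<'E'
from h import *
p,d=load('wrist'); s=r.sense()
m=np.zeros((400,640),np.uint8); m[170:260,270:365]=((p.max(2)<40)&(d>0))[170:260,270:365]
m=cv2.morphologyEx(m,cv2.MORPH_OPEN,np.ones((9,9)))
m=blob(m,317,215); c=max(cv2.findContours(m.astype(np.uint8),0,2)[0],key=cv2.contourArea)[:,0]
w=wrist_on(c,114,s)[:,:2].astype(np.float32); print(m.sum(),cv2.minEnclosingCircle(w),cv2.minAreaRect(w))
print('discs',wrist_on([[80,237]],50,s),'jig lip/corners', wrist_on([[394,146],[568,160],[577,158]],24,s))
E
```

```text
3357 ((531.6102905273438, 108.33123779296875), 23.771995544433594) ((528.916015625, 107.17756652832031), (41.684791564941406, 44.79294967651367), 3.668788433074951)
discs [[426.4595556  362.89783026  50.        ]] jig lip/corners [[ 578.74659774   46.40853927   24.        ]
 [ 616.58093151 -168.79547748   24.        ]
 [ 622.99151394 -184.17407908   24.        ]]
```

>>> {"op": "move_arm", "data": {"deltas": [[[10, -1.5, -1], 0], [[35, -1.5, -1], 0], [[65, -1.5, -1], 0], [[88, -1.5, -1], 0], [[97, -1.5, -1], 0], [[99, -1.5, -1], 0], [[99, -1.5, -1], 0]]}}

```text
time: 3.28
tool_pos: [530.5, 106.0, 58.7]
tcp_rot: [-137.3, 89.9, 53.8]
ft_force: [-0.6, 0.2, -0.8]
finger_gap: 85.3
```

>>> {"op": "move_arm", "data": {"deltas": [[[0, 0, 0], 0], [[0, 0, 0], 0], [[0, 0, 0], 0], [[0, 0, 0], 0], [[0, 0, 0], 0], [[0, 0, 0], 0]], "jaw": -1, "squeeze": 40}}

```text
time: 4.03
tool_pos: [531.4, 106.2, 59.9]
tcp_rot: [-157.6, 89.8, 33.5]
ft_force: [-1.1, 0.8, 5.5]
finger_gap: 50.4
```

>>> {"op": "move_arm", "data": {"deltas": [[[-5, 0, 0], 0], [[-20, 0, 0], 0], [[-50, 0, 0], 0], [[-90, 0, 0], 0], [[-125, 0, 0], 0], [[-140, 0, 0], 0], [[-140, 0, 0], 0]]}}

```text
time: 4.9
tool_pos: [531.6, 105.9, 201.0]
tcp_rot: [-168.1, 89.6, 23.0]
ft_force: [0.2, -0.1, -2.0]
finger_gap: 50.4
```

Run:
```python
from h import *
delta([509,383,200],101)
```

```text
t 4.9 pos [531.6 105.9 201. ] toolx [ 0.006  0.002 -1.   ] y yaw -78.9 gap 50.4 j6 84.7 F [ 0.2 -0.1 -2. ]
shift [1.6, -276.3, -31.2] turn 0.10470710782635706
```

>>> {"op": "move_arm", "data": {"deltas": [[[0, -10, -1], 0], [[0, -35, -4], 0], [[0, -70, -8], 0], [[0, -110, -12], 0], [[0, -150, -17], 0], [[0, -190, -22], 0], [[0, -225, -26], 0], [[0, -255, -29], 0], [[0, -270, -31], 0], [[1, -276, -31], 0], [[1, -276, -31], 0]]}}

```text
time: 6.28
tool_pos: [508.6, 382.2, 199.8]
tcp_rot: [-172.9, 89.7, 18.2]
ft_force: [0.8, -1.3, -2.0]
finger_gap: 50.5
```

Run:
```python
from h import *
delta([509,383,46],101)
s=r.sense(); p,d=shot('wrist'); save(p,'w2')
```

```text
t 6.28 pos [508.6 382.2 199.8] toolx [ 0.005  0.002 -1.   ] y yaw -78.9 gap 50.5 j6 111.3 F [ 0.8 -1.3 -2. ]
shift [153.8, -0.6, 0.2] turn 0.10027084078319604
```

View pics/w2.png

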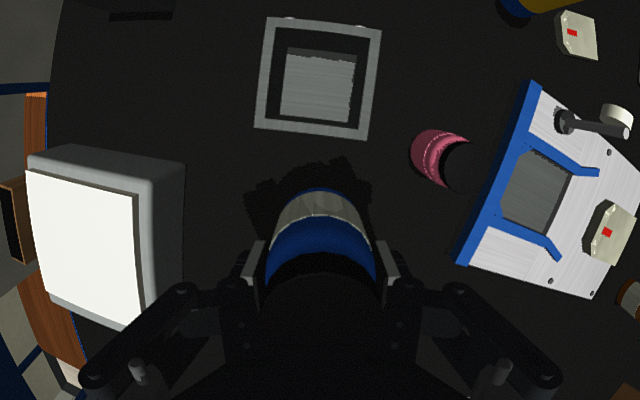

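Mould rim corners are at (267,17), (382,30), (367,140) and (255,127), and the jar is held upright between the pads. I compute the mould centre from these.

Run:
```python
from h import *
w=wrist_on([[267,17],[382,30],[367,140],[255,127]],100,r.sense())
print(w.round(1),w.mean(0), w.mean(0)[:2]-[420.5,366])
```

```text
[[644.7 451.6 100. ]
 [651.6 361.6 100. ]
 [562.  355.4 100. ]
 [555.6 444.6 100. ]] [603.48677836 403.29755413 100.        ] [182.98677836  37.29755413]
```

>>> {"op": "move_arm", "data": {"deltas": [[[10, -1, -3], 0], [[35, -1, -3.5], 0], [[70, -1, -3.5], 0], [[105, -1, -3.5], 0], [[130, -1, -3.5], 0], [[143, -1, -3.5], 0], [[148, -1, -3.5], 0], [[150, -1, -3.5], 0], [[150, -1, -3.5], 0]]}}

```text
time: 7.45
tool_pos: [513.6, 384.2, 51.2]
tcp_rot: [-169.3, 89.6, 21.8]
ft_force: [-0.5, -0.2, -1.5]
finger_gap: 50.4
```

>>> {"op": "move_arm", "data": {"deltas": [[[1, 0, 0], 0], [[2, 0, 0], 0], [[3, 0, 0], 0], [[3, 0, 0], 0]]}}

```text
time: 7.95
tool_pos: [513.5, 384.1, 48.1]
tcp_rot: [-170.0, 89.6, 21.1]
ft_force: [-0.6, -0.5, -2.1]
finger_gap: 50.1
```

>>> {"op": "move_arm", "data": {"deltas": [[[1, 0, 1], 0], [[1.5, 0, 1], 0], [[2, 0, 1], 0], [[2, 0, 1], 0]]}}

```text
time: 8.45
tool_pos: [512.6, 383.9, 46.1]
tcp_rot: [-169.8, 89.6, 21.3]
ft_force: [-0.9, -0.1, -2.0]
finger_gap: 50.8
```

>>> {"op": "move_arm", "data": {"deltas": [[[0.5, 0, 0], 0], [[1, 0, 0], 0], [[1, 0, 0], 0]]}}

```text
time: 8.82
tool_pos: [513.0, 384.1, 45.9]
tcp_rot: [-169.5, 89.6, 21.5]
ft_force: [-1.8, -0.4, 5.5]
finger_gap: 50.3
```

>>> {"op": "move_arm", "data": {"deltas": [[[0.5, 0, 0], 0], [[1, 0, 0], 0], [[1, 0, 0], 0]]}}

```text
time: 9.2
tool_pos: [513.3, 384.2, 45.9]
tcp_rot: [-169.8, 89.5, 21.3]
ft_force: [-3.3, -2.4, 8.7]
finger_gap: 50.4
```

Contact with the bench. Opening the jaws.

>>> {"op": "move_arm", "data": {"deltas": [[[-0.5, 0, 0], 0], [[-0.5, 0, 0], 0], [[-0.5, 0, 0], 0], [[-0.5, 0, 0], 0], [[-0.5, 0, 0], 0]], "jaw": 1}}

```text
time: 9.82
tool_pos: [513.2, 384.2, 46.3]
tcp_rot: [-169.8, 89.5, 21.3]
ft_force: [-0.3, 0.2, -0.5]
finger_gap: 85.2
```

>>> {"op": "move_arm", "data": {"deltas": [[[-8, 0, 0], 0], [[-30, 0, 0], 0], [[-65, 0, 0], 0], [[-105, 0, 0], 0], [[-140, 0, 0], 0], [[-155, 0, 0], 0], [[-155, 0, 0], 0]]}}

```text
time: 10.7
tool_pos: [512.8, 384.2, 203.2]
tcp_rot: [-166.6, 89.3, 24.4]
ft_force: [-0.1, 0.3, 1.1]
finger_gap: 85.8
```

Run:
```python
from h import *
# push start: behind slab in jig coordinates
print(jig(-195-55-35,0), jig(-285,0))
t=jig(-290,0); delta([*t,200],-8)
p,d=shot('scene'); save(p,'s2',(300,200,540,340),3)
p,d=shot('top'); X=cloud('top',d);Z=X[...,2]; b=np.zeros((400,640),bool); b[190:240,165:215]=1
for lo,hi,z in((88,110,100),):
    m=blob(b&(Z>85)&(Z<112)&(p.max(2)<80),185,215); c=max(cv2.findContours(m.astype(np.uint8),0,2)[0],key=cv2.contourArea)[:,0]
    print(m.sum(),cv2.minEnclosingCircle(onplane('top',c,100)[:,:2].astype(np.float32)))
```

```text
[ 505.63566623 -175.22639959] [ 505.63566623 -175.22639959]
t 10.7 pos [512.8 384.2 203.2] toolx [ 0.01   0.005 -1.   ] y yaw -78.9 gap 85.8 j6 111.2 F [-0.1  0.3  1.1]
shift [0.5, 552.4, 116.1] turn -70.92585290170574
155 ((510.5511474609375, 381.1739807128906), 24.552644729614258)
```

View pics/s2.png

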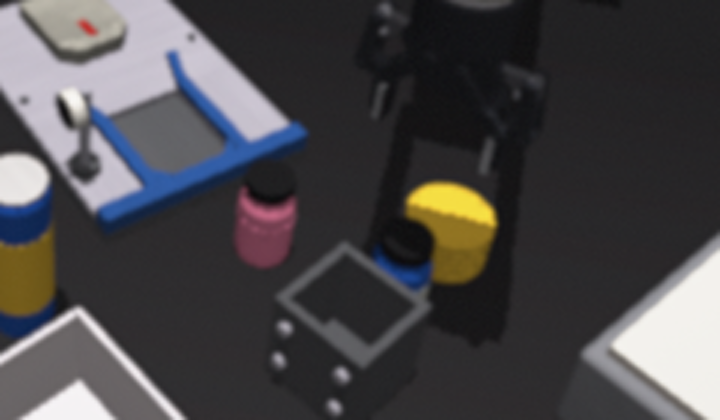

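The jar stands upright between the discs and the mould (lid at crop pixel (405,240)). Top view puts it at about (510.5,382), which is roughly 91 mm from the discs on the line. Next I move to behind the slab.

>>> {"op": "move_arm", "data": {"deltas": [[[0, 15, 3], -3], [[0, 45, 9], -9], [[0, 90, 19], -16], [[0, 140, 29], -24], [[0, 195, 41], -32], [[0, 250, 52], -40], [[0, 305, 64], -48], [[0, 360, 76], -56], [[0, 415, 87], -64], [[0, 470, 99], -70], [[0, 520, 109], -71], [[0, 545, 115], -71]], "jaw": 0.2}}

```text
time: 12.3
tool_pos: [501.7, -175.7, 196.4]
tcp_rot: [147.2, 89.8, 49.2]
ft_force: [0.9, -0.1, -0.8]
finger_gap: 51.4
```

Run:
```python
from h import *
delta([*jig(-290,0),60],-8)
```

```text
t 12.3 pos [ 501.7 -175.7  196.4] toolx [ 0.003  0.003 -1.   ] y yaw -8.0 gap 51.4 j6 -17.0 F [ 0.9 -0.1 -0.8]
shift [136.4, 3.5, 4.4] turn -0.0450938365907092
```

>>> {"op": "move_arm", "data": {"deltas": [[[10, 2, 2], 0], [[40, 3.5, 4.5], 0], [[80, 3.5, 4.5], 0], [[120, 3.5, 4.5], 0], [[150, 3.5, 4.5], 0], [[165, 3.5, 4.5], 0], [[169, 3.5, 4.5], 0], [[169, 3.5, 4.5], 0]]}}

```text
time: 13.3
tool_pos: [505.5, -180.1, 27.9]
tcp_rot: [138.3, 89.7, 40.2]
ft_force: [0.3, -1.0, 0.2]
finger_gap: 51.2
```

Run:
```python
from h import *
delta([*jig(-265,0),27],-8)
s=r.sense(); print(injig(s['tool_pos']))
p,d=shot('wrist'); save(p,'w3')
```

```text
t 13.3 pos [ 505.5 -180.1   27.9] toolx [ 0.003  0.003 -1.   ] y yaw -8.0 gap 51.2 j6 -17.3 F [ 0.3 -1.   0.2]
shift [1.0, -0.6, -24.8] turn -0.03388534739386273
[-289.8   -0.5]
```

View pics/w3.png

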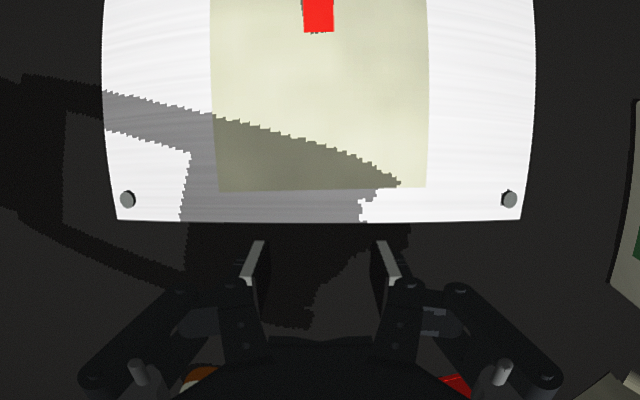

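The slab is square to the lane and central: rear edge (218,191)–(426,187), fingers at columns 252 and 388, deck edge centred at column 318. Pushing now.

>>> {"op": "move_arm", "data": {"deltas": [[[0.5, 0, -6], 0], [[0.5, 0, -14], 0], [[0.5, 0, -20], 0], [[0.5, 0, -24], 0], [[0.5, -0.5, -28], 0], [[0.5, -0.5, -34], 0], [[0.5, -0.5, -42], 0], [[0.5, -0.5, -50], 0], [[0.5, -0.5, -58], 0], [[0.5, -0.5, -66], 0], [[0.5, -0.5, -74], 0], [[0.5, -0.5, -78], 0]]}}

```text
time: 14.85
tool_pos: [516.3, -102.4, 28.1]
tcp_rot: [130.0, 89.7, 32.0]
ft_force: [-0.2, -2.9, -2.3]
finger_gap: 51.2
```

```bash
cat >> h.py <<'E'
def slabpose(n='top'):
    p,d=shot(n); hsv=cv2.cvtColor(p,cv2.COLOR_RGB2HSV); X=cloud(n,d)
    m=((hsv[...,0]<8)|(hsv[...,0]>172))&(hsv[...,1]>120)&(hsv[...,2]>90)
    q=np.apply_along_axis(injig,2,X[...,:2]); m&=(abs(q[...,1])<45)&(q[...,0]>-260)&(q[...,0]<60)
    print('mark px',m.sum(),'jig',q[m].mean(0).round(1) if m.any() else None,'z',np.median(X[m][:,2]).round(1) if m.any() else None); return p
E
python3 - <<'E'
from h import *
delta([*jig(-170,0),28],-8); s=r.sense(); print(injig(s['tool_pos'])); slabpose()
E
```

```text
t 14.85 pos [ 516.3 -102.4   28.1] toolx [ 0.004  0.003 -1.   ] y yaw -8.0 gap 51.2 j6 -9.0 F [-0.2 -2.9 -2.3]
shift [0.2, -0.4, -41.4] turn -0.010668008886213443
[-211.4   -0.4]
mark px 39 jig [-121.2   -1.7] z 46.7
```

>>> {"op": "move_arm", "data": {"deltas": [[[0, 0, -4], 0], [[0, 0, -12], 0], [[0, 0, -20], 0], [[0, 0, -28], 0], [[0, 0, -36], 0], [[0, 0, -44], 0], [[0, 0, -52], 0], [[0, 0, -60], 0], [[0, 0, -68], 0], [[0, 0, -76], 0], [[0, 0, -80], 0], [[0, 0, -80], 0]]}}

```text
time: 16.4
tool_pos: [527.7, -22.2, 28.5]
tcp_rot: [136.4, 89.7, 38.4]
ft_force: [-1.1, -0.2, 0.3]
finger_gap: 51.1
```

Run:
```python
from h import *
delta([*jig(-65,0),28],-8); s=r.sense(); print(injig(s['tool_pos'])); slabpose()
p,d=shot('wrist'); save(p,'w4')
```

```text
t 16.4 pos [527.7 -22.2  28.5] toolx [ 0.004  0.004 -1.   ] y yaw -8.0 gap 51.1 j6 -0.3 F [-1.1 -0.2  0.3]
shift [0.8, -0.5, -65.4] turn 0.006680389958859223
[-130.4   -0.5]
mark px 0 jig None z None
```

View pics/w4.png

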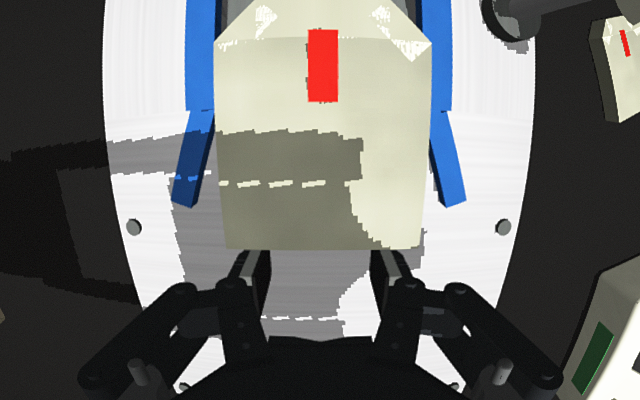

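The slab is in the mouth of the pocket between the cheeks (edges at columns 214 and 430, mark at (322,65)), square and central. I push the rest of the way.

>>> {"op": "move_arm", "data": {"deltas": [[[0, 0, -4], 0], [[0, 0, -11], 0], [[0, 0, -18], 0], [[0, 0, -25], 0], [[0, 0, -32], 0], [[0, 0, -38], 0], [[0, 0, -44], 0], [[0, 0, -50], 0], [[0, 0, -55], 0], [[0, 0, -58], 0], [[0, 0, -60], 0], [[0, 0, -60], 0]]}}

```text
time: 18.0
tool_pos: [536.1, 37.2, 28.9]
tcp_rot: [138.0, 89.7, 40.0]
ft_force: [0.1, -0.6, 0.1]
finger_gap: 51.2
```

```bash
cat >> h.py <<'E'
def wpix(uv,d,s):
    c,f=cam('wrist'); M=c['tool_from_camera']; T=R.from_euler('xyz',s['tcp_rot'],degrees=True).as_matrix()
    q=(np.atleast_2d(uv)-[c['cx'],c['cy']]).astype(float); rr=np.hypot(*q.T)+1e-9; t=np.tan(rr/f)
    dd=np.array([np.median(d[v-1:v+2,u-1:u+2]) for u,v in np.atleast_2d(uv)])
    P=np.c_[q/rr[:,None]*t[:,None],np.ones(len(q))]*dd[:,None]
    return (P@M[:3,:3].T+M[:3,3])@T.T+s['tool_pos']
E
python3 - <<'E'
from h import *
delta([*jig(-63,0),28],-8); s=r.sense(); print(injig(s['tool_pos']))
p,d=shot('wrist'); 
w=wpix([[322,120],[250,150],[390,150],[250,235],[322,235],[390,235]],d,s); print([(injig(a).tolist(),round(a[2],1)) for a in w])
E
```

```text
t 18.0 pos [536.1  37.2  28.9] toolx [ 0.005  0.004 -1.   ] y yaw -8.0 gap 51.2 j6 6.2 F [ 0.1 -0.6  0.1]
shift [0.9, -0.6, -7.4] turn 0.0007405231545334345
[-70.4  -0.6]
[([-0.8, -1.1], np.float64(41.0)), ([-13.1, 29.7], np.float64(42.2)), ([-13.2, -30.4], np.float64(42.1)), ([-51.3, 31.5], np.float64(45.6)), ([-50.7, -1.2], np.float64(46.2)), ([-51.2, -32.1], np.float64(45.9))]
```

The slab's front is down and its rear is still on the lip, so I push a little more.

>>> {"op": "move_arm", "data": {"deltas": [[[0.5, 0, -2], 0], [[0.5, 0, -4], 0], [[0.5, 0, -5], 0], [[0.5, 0, -6], 0], [[0.5, 0, -6], 0], [[0.5, 0, -6], 0]]}}

```text
time: 18.8
tool_pos: [537.0, 43.2, 28.4]
tcp_rot: [139.0, 89.6, 41.0]
ft_force: [-1.2, -2.4, -0.6]
finger_gap: 51.1
```

Run:
```python
from h import *
delta([*jig(-63,0),28],-8); s=r.sense(); print(injig(s['tool_pos']))
p,d=shot('wrist'); save(p,'w5')
w=wpix([[322,120],[250,150],[390,150],[250,225],[322,225],[390,225]],d,s); print([(injig(a).tolist(),round(a[2],1)) for a in w])
```

```text
t 18.8 pos [537.   43.2  28.4] toolx [ 0.005  0.004 -1.   ] y yaw -8.0 gap 51.1 j6 6.9 F [-1.2 -2.4 -0.6]
shift [0.4, -0.6, -1.3] turn -0.0059853594600127735
[-64.3  -0.6]
[([5.0, -1.2], np.float64(36.0)), ([-7.8, 30.9], np.float64(36.5)), ([-7.9, -31.6], np.float64(36.6)), ([-44.0, 33.3], np.float64(36.2)), ([-43.9, -1.3], np.float64(35.9)), ([-44.0, -34.0], np.float64(36.4))]
```

It dropped: the top is at z≈36 all over, so it lies flat on the floor. Now I back off and lift away.

>>> {"op": "move_arm", "data": {"deltas": [[[0, 0, 6], 0], [[0, 0, 20], 0], [[-10, 0, 35], 0], [[-50, 0, 60], 0], [[-100, 0, 110], 0], [[-140, 0, 170], 0], [[-170, 0, 220], 0], [[-180, 0, 250], 0], [[-180, 0, 250], 0]]}}

```text
time: 19.98
tool_pos: [501.3, -209.2, 210.3]
tcp_rot: [106.5, 89.5, 8.2]
ft_force: [0.1, 0.2, -0.1]
finger_gap: 51.4
```

Run:
```python
from h import *
p=slabpose(); save(p,'t3',(150,150,380,270),3.4); print(r.sense()['ft_force'].round(1))
p0,_=load('top'); _,d=load('top'); X=cloud('top',d); Z=X[...,2]
q=np.apply_along_axis(injig,2,X[...,:2]); m=(Z>33)&(Z<40)&(abs(q[...,0])<40)&(abs(q[...,1])<40)
c,*_=np.linalg.lstsq(np.c_[q[m],np.ones(m.sum())],Z[m],rcond=None); print('plane',c.round(4),m.sum())
hsv=cv2.cvtColor(p,cv2.COLOR_RGB2HSV); y=(hsv[...,0]>20)&(hsv[...,0]<35)&(hsv[...,1]>150)&(hsv[...,2]>120)&(Z>42); y=blob(y,188,248)
print('discs',cv2.minAreaRect(onplane('top',max(cv2.findContours(y.astype(np.uint8),0,2)[0],key=cv2.contourArea)[:,0],50)[:,:2].astype(np.float32)))
```

```text
mark px 36 jig [27. -2.] z 36.6
[-0.3  1.1 -0.7]
plane [ 2.00000e-03 -5.90000e-03  3.65104e+01] 599
discs ((421.55548095703125, 365.8628845214844), (76.56983947753906, 77.82244873046875), 46.19472885131836)
```

View pics/t3.png

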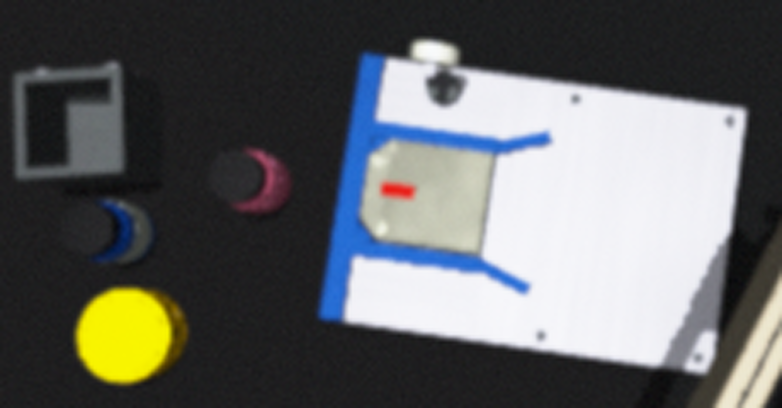

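The slab lies flat and square in the pocket (mark at (398,191)). The jar stands between the discs and the mould (lid at (90,230)), and nothing else has moved. Handing in.

```bash
python3 -c "
from h import *
print(r.hand_in(), r.sense()['time'])"
```

```text
the job is handed in; nothing more can be done
the job is handed in; nothing more can be done
```

I moved the oil jar out of the pocket and pushed the slab into it, then handed in at about 20 s of the 72 s allowed. The hand-in gives no verdict, so these are my own checks.

- **Jar:** it stands upright and released about 91 mm from the discs, on the line to the mould. I measured the discs and mould about 186 mm apart, slightly over the stated 165–185 mm. That puts the jar within about 2 mm of midway.
- **Slab:** I pushed it along the deck with the half-open fingers until it dropped into the pocket. Its top now measures z≈36.5 mm (36 expected), with a tilt of at most about 0.006 rad. The red mark is at jig (27, -2) mm, so the centre is about 2 mm off each way, within the 5 mm limit. I judged squareness by eye only.
- **Everything else:** the discs measured within about 1.5 mm of where they started. The mould and pink jar look unmoved in the last top picture. That crop left out the beakers, spray can and amber bottle, so I did not check them again. The fingers were clear and the wrist force was near zero at the end.

The post-drop checks didn't disagree with each other, and none failed.

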